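# Manual release of a colony imager's dish drawer

## Robot

A 6-joint arm with a two-finger parallel gripper is mounted at the origin on a cart in front of the work surface, level with it; the furniture and walls round the work are solid. World frame = base frame: x ahead of the robot, y to its left, z up, the work surface at z = 0. Lengths are in m, angles in rad, forces in N, time in s.
With the tool pointing down it reaches from about 0.325 to 0.85 m from the base axis. Payload 4.4 kg.
Tool frame: the origin (TCP) lies on the mounting face of the last link; the fingertips stand 199 mm ahead of it and the grasp point (between the pads) lies 180 mm ahead of it; z points along the fingers, y is the line along which they close (so a half turn about z gives the same grasp; the last joint's range is limited). The gripper opens to 94 mm and grips with 3 to 60 N. Pads are 16 mm wide; open, the fingers measure 119 mm over their backs; the gripper's body (75 mm by 177 mm) begins 78 mm behind the grasp point.
Start: joints at [-1.484, 0.207, 1.542, -0, 1.393, -0.15], TCP at [0.135, -0.559, 0.405] pointing down, gripper open.
Joint ranges: [-2.73, 2.73], [-0.86, 2.22], [0.23, 2.46], [-1.11, 4.25], [0.08, 2.63], [-2.82, 2.82]. Speed limits (rad/s): [2.79, 2.79, 3.14, 3.14, 3.14, 3.14].

## Interface

Orientations are given as [roll, pitch, yaw] about the fixed x, y, z axes, in that order (R = Rz(yaw) Ry(pitch) Rx(roll)).
In Python, from bench import ctrl gives the robot as it stands. The module is installed in compiled form; this text tells all that it offers.
- The arm moves only by the shell command python3 -m crank 'ROWS'. ROWS is JSON, a list that holds one entry, the list of rows, each a list of 7 numbers: the shift along the tool's x, y, z in mm, then the turn, a rotation vector about the tool's x, y, z in rad, then the closure in counts, from 0 (fully open) to 255 (shut). In form: [[[x, y, z, ax, ay, az, grip], ...]]. A call has 1 to 5 rows; each row shifts and turns the commanded pose from where the row before left it, along the tool's axes as they then stand; what a row does not reach is not made up. A row lasts 1/10 s, in which the tool goes at most 50 mm and 8.59 degrees, less where a joint would pass 70% of its speed; a pose out of reach is approached as far as the arm can. A call is refused whole if a number of a shift passes 50 or a number of a turn 0.15, either way. A call with a gripper value outside its range is refused whole. The fingers move at their own pace and stop on an object; the grip force is fixed at half the most. Time passes only in rows, so rows that do not move let the fingers close. It gives the time, the measured TCP pose, the force, the opening and the grip force at its end, in the units of the state.
- ctrl.state(): the state, without advancing time (a new reading comes with each control period).
- ctrl.get_image(name): name is "side" or "top" or "wrist"; returns the picture (420x560x3 uint8, red, green, blue); there is no depth.
- ctrl.camera_params(name): a dict with "fx", "fy", "cx", "cy" (pixels), "extrinsics" (4x4, takes a point from camera to world coordinates). Camera axes: x right, y up, looking along -z (the intrinsics and any distortion apply to the point x, -y, -z); pixel columns grow to the right and rows downward; lengths in m; the calibration is good to about 2 mm. A picture is of the moment at which its call begins: read the wrist's pose just before it. camera_params takes no time and is no camera call; for the wrist camera it gives the pose at the moment of the call.
- ctrl.sign_off(): hands the job in; it is judged then, once.
The state is a dict: "time_s": time; "joints": joint angles; "joint_velocities": joint speeds; "joint_efforts": joint torques, N m; "tcp_pos": TCP position; "tool_rot": TCP orientation; "wrist_force": force on the tool from outside, world axes, zero at the start; "moment": the same for the moment, N m; "grip_width": finger opening in m; "gripper_force": force on a finger pad.
Only numpy, scipy, OpenCV 4.12 (cv2) and the standard library are available. Lean on these libraries where they do the work, as an engineer would, in place of code of your own. Each camera call takes 0.05 s, during which the arm holds its last target. There are 200 camera calls.

## Task

The colony imager, the low white box with a plain grey panel in its top, has been switched off with two culture dishes in its drawer. Feel along the grey panel with a fingertip for the unmarked release set flush in it and press it in until the drawer springs part-way out; then hook a fingertip behind the drawer's front and draw the drawer out to its stop. Grasp nothing: do not pinch the drawer front, let both dishes ride lying in their bays, and leave the other things on the bench where they are.

Things in the scene. Friction and masses are not known exactly. Their poses are not given: they have to be found in the camera images.
- imager: Colony imager: a white box, 160 mm deep (x), 250 mm wide (y), 95 mm high, fixed to the bench. Origin at the centre of its underside, z up; its front, where the drawer comes out, faces its own -x, 80 mm from the origin. It stands with a yaw of up to about 10 degrees.
- panel (a point): Centre of the top face of the grey panel that lies flush in the imager's top, 95 mm above the bench; axes as imager. Flat and rigid, 66 mm (x) by 220 mm (y). The release sits in it on its long centre line (x = 0 here), its centre anywhere up to 88 mm to either side along y; where differs from start to start and nothing reports it.
- release (a joint): How far the release is pressed: 0 flush, 0.005 m at its stop; a spring returns it (gives at 3 N, 5.5 N at the stop). It is a rounded rectangle in the panel's own grey plastic, 46 mm (x) by 38 mm (y), its edge a 0.6 mm gap; it goes down only if the fingertip bears wholly inside it. Past about 0.0035 m its hook lets go of the drawer.
- drawer (a joint): How far the drawer is out, along the imager's -x: 0 shut and latched, 0.100 m at its stop. Once the release is pressed a spring kicks it out to about 0.045 to 0.055 m within a second; from there it slides with 0.5 N of friction and damping of 10 N per m/s, and stays where it is left.
- drawer_edge (a point): Middle of the inner top edge of the drawer's front, 81 mm above the bench; moves with the drawer; axes as imager. The front is 11 mm thick, to the -x side; its inner face is upright, 198 mm wide. Once sprung out, the gap from it to the imager's front face is about 40 to 50 mm, open from above; a fingertip can go down to 50 mm above the bench, clear over the dishes (tops at 37 mm).
- drawer_front (a point): Middle of the outer face of the drawer's front, which looks to the imager's -x; moves with the drawer; axes as imager. The outer plate is 5 mm thick, 214 mm wide, from 18 to 80 mm above the bench, against the outside of the inner plate. Fingers must not press on this outer plate (over 4 N), as in a pinch of the drawer front.
- bay_left (a point): Floor centre of the drawer's left (+y) bay, 22 mm above the bench; the bay is about 95 mm square and holds dish_left.
- bay_right (a point): Floor centre of the drawer's right (-y) bay, likewise, for dish_right.
- dish_left: Lidded culture dish, about 90 mm across, 15 mm high, lying loose in the left bay; origin at the centre of its underside.
- dish_right: Lidded culture dish, the same size, lying loose in the right bay; origin at the centre of its underside.
- bench_pen: Bystander: black pen 145 mm long lying across in front of the imager, 9 mm high, so that the drawer (underside 18 mm up) passes over it; origin at its middle on the bench.
- specimen_cup: Bystander: lidded specimen cup, 65 mm across, 67 mm high, to the left of the imager; origin at the centre of its underside.
- timer: Bystander: small upright timer, 36 x 68 x 64 mm, in front of the imager to the right; origin at the centre of its underside.
- spare_dish: Bystander: lidded culture dish, about 90 mm across, 15 mm high, on the bench in front of the imager to the left; origin at the centre of its underside.

How it is judged:
On the way, in this order (a step that is already met when the one before it is completed fails the run):
1. the release is pressed in (value of joint release above 0.003 m).
2. the drawer is drawn out well past where the spring leaves it (value of joint drawer above 0.075 m), for 0.1 s.
At the end, for the whole second after the job is handed in: The drawer is out to within 8 mm of its 100 mm stop, the release has come back flush (within 1 mm), each dish lies within 10 mm of the centre of its bay, and the pen, cup, timer and spare dish are within 20 mm of where they stood (value of joint drawer above 0.092 m and value of joint release below 0.001 m and distance between dish_left and bay_left below 0.01 m and distance between dish_right and bay_right below 0.01 m and distance of each of bench_pen, specimen_cup, timer, spare_dish from where it was at the start of the episode below 0.02 m); the robot touches nothing.
It fails at once if the drawer front is pinched or pressed on its outer plate (over 4 N) (contact force between the fingers and drawer_c8 above 4 N).
It fails at once if a dish is lifted or shifted more than 12 mm from its bay (distance between dish_left and bay_left above 0.012 m or distance between dish_right and bay_right above 0.012 m).
It fails at once if another thing on the bench is moved more than 20 mm (distance of any of bench_pen, specimen_cup, timer, spare_dish from where it was at the start of the episode above 0.02 m).
It also fails if it takes over 58 s, if anything falls off the work surface, if the arm or the gripper's body presses on something with over 40 N, if the wrist force passes 120 N, or if a joint passes its speed limit or range.

## Working session

There is one attempt and no reset: what is moved stays moved. The work goes in short steps, Python scripts to look and compute and a shell command to move; the robot and the scene stay as the last step left them, time stands still between calls to the robot, and variables do not carry over. Pictures are saved under pics/ and viewed, at most 10 in all, crops included, and the job is handed in when it is done.

```bash
mkdir -p pics; cat > h.py <<'E'
import numpy as np,cv2
from bench import ctrl
def snap(n,f):
    im=ctrl.get_image(n); cv2.imwrite(f,im[:,:,::-1]); return im
def px2w(n,u,v,z):
    p=ctrl.camera_params(n); E=np.array(p["extrinsics"])
    d=E[:3,:3]@np.array([(u-p["cx"])/p["fx"],-(v-p["cy"])/p["fy"],-1]); o=E[:3,3]
    return o+d*(z-o[2])/d[2]
E
python3 - <<'E'
from h import *
s=ctrl.state();print(s)
print({k:v for k,v in ctrl.camera_params("top").items()})
print({k:v for k,v in ctrl.camera_params("side").items()})
a=snap("top","pics/top.png");snap("side","pics/side.png")
E
```

```text
{'time_s': 0.0, 'joints': array([-1.48350460e+00,  2.07417464e-01,  1.54293086e+00,  3.49924585e-06,
        1.39348517e+00, -1.50478858e-01]), 'joint_velocities': array([-0.00056834,  0.00065685, -0.00035359,  0.00020601,  0.00155827,
        0.00025737]), 'joint_efforts': array([-6.67153654e-04, -3.70875657e+01, -2.81417137e+01,  6.99273334e-02,
        3.62059241e-02, -1.68673400e-04]), 'tcp_pos': array([ 0.13540352, -0.55846496,  0.4035027 ]), 'tool_rot': array([-3.13937764e+00, -3.39333021e-04,  2.37769587e-01]), 'wrist_force': array([ 0.1725196 , -0.41839475,  0.13476237]), 'moment': array([0.00099336, 0.05973922, 0.01802647]), 'gripper_force': 0.0, 'grip_width': 0.09381063110972075}
{'fx': 394.009333367671, 'fy': 394.009333367671, 'cx': 279.49787643636614, 'cy': 211.19153312277868, 'extrinsics': array([[-0.02305365,  0.99491441, -0.09805019,  0.40723836],
       [-0.99915409, -0.01958848,  0.03615796,  0.06251062],
       [ 0.03405342,  0.09880082,  0.99452439,  0.93685656],
       [ 0.        ,  0.        ,  0.        ,  1.        ]])}
{'fx': 471.67673714306574, 'fy': 471.67673714306574, 'cx': 282.4109103202829, 'cy': 213.65654957448106, 'extrinsics': array([[-0.92313662,  0.1705992 , -0.34454999,  0.03765765],
       [-0.38392858, -0.36140418,  0.84969751,  1.11726788],
       [ 0.02043591,  0.91666948,  0.39912334,  0.59130471],
       [ 0.        ,  0.        ,  0.        ,  1.        ]])}
```

View pics/top.png

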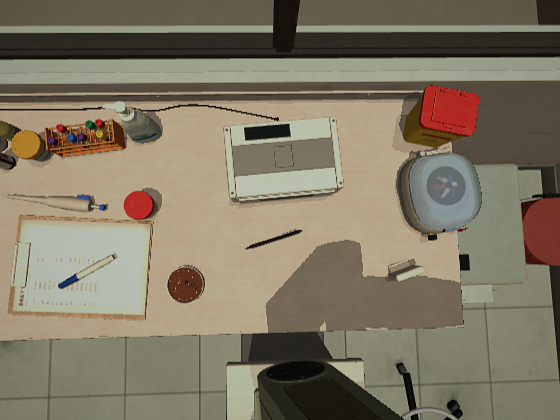

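View pics/side.png

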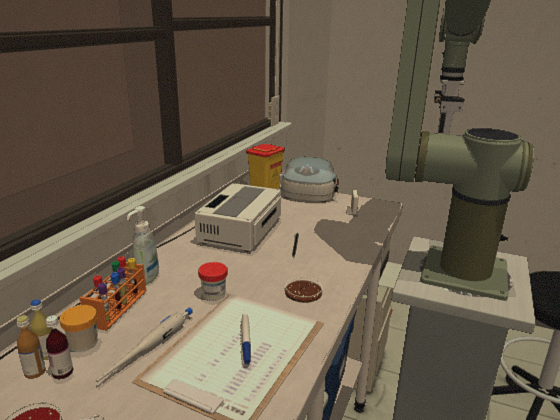

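The top view shows the imager at about (284,158), with the grey panel from (230,148) to (340,169) and a faint rectangle near (284,156). I'll enlarge that area and measure it.

```bash
python3 - <<'E'
from h import *
im=cv2.imread("pics/top.png")
c=cv2.resize(im[105:215,210:360],None,fx=5,fy=5,interpolation=cv2.INTER_CUBIC)
cv2.imwrite("pics/crop.png",c)
E
```

```text
(no output)
```

View pics/crop.png

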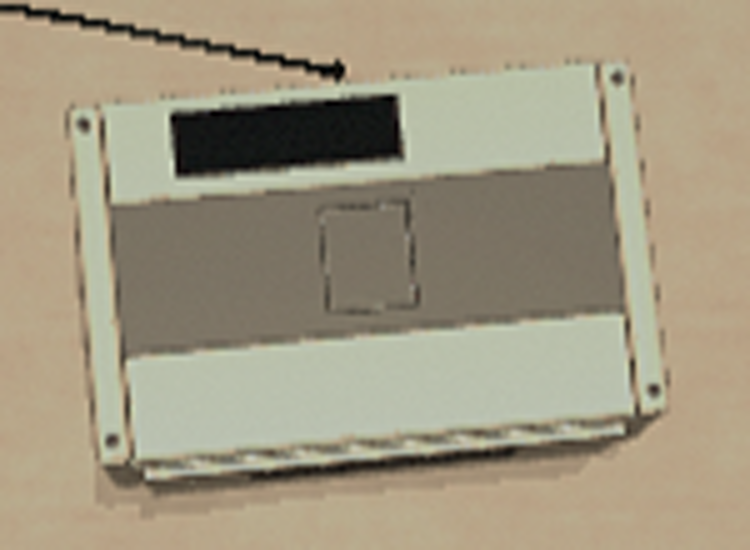

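```bash
python3 - <<'E'
from h import *
w=lambda u,v,z=.095:px2w("top",209.6+u/5,104.6+v/5,z)[:2]
a,b,c,d=[w(*p) for p in((110,205),(608,163),(625,315),(127,357))]  # +x+y,+x-y,-x-y,-x+y
r=[w(*p) for p in((322,208),(408,202),(417,305),(328,310))]
ey=(a+d-b-c)/2; ex=(a+b-c-d)/2
print("size",np.linalg.norm(ex),np.linalg.norm(ey),"ctr",(a+b+c+d)/4)
yaw=np.arctan2(-ey[0],ey[1]);print("yaw",yaw,np.arctan2(ex[1],ex[0]))
rc=sum(r)/4;print("rel",rc,np.linalg.norm(r[0]-r[3]),np.linalg.norm(r[0]-r[1]))
R=np.array([[np.cos(yaw),np.sin(yaw)],[-np.sin(yaw),np.cos(yaw)]])
print("local",R@(rc-(a+b+c+d)/4))
for n,u,v in(("cup",139,205),("spare",186,285),("timer",402,266),("pen",274,239)):print(n,px2w("top",u,v,.0)[:2])
s=ctrl.state();d=np.r_[rc,0]-s["tcp_pos"];cy,sy=np.cos(s["tool_rot"][2]),np.sin(s["tool_rot"][2])
print("tool shift",cy*d[0]+sy*d[1],sy*d[0]-cy*d[1])
E
```

```text
size 0.0678415260600492 0.21821682935290304 ctr [0.60976403 0.02070944]
yaw 0.07073357223076401 0.08542421304611732
rel [0.61131174 0.02069335] 0.0453232596357006 0.03773999110476984
local [ 0.00154271 -0.00012543]
cup [0.52086472 0.36060926]
spare [0.33122171 0.25023676]
timer [ 0.36262057 -0.26059418]
pen [0.43356138 0.04303098]
tool shift 0.5989444151068742 -0.4508090462748029
```

The panel measures 68×218 mm and the rectangle 45×38 mm, on the panel's long centre line. Both match the stated sizes, so this is very probably the release. Now the approach, with fingers shut.

```bash
python3 -m crank '[[[0,0,0,0,0,0.08,255],[0,0,0,0,0,0.083,255],[32,-33,0,0,0,0,255],[32,-34,0,0,0,0,255],[32,-34,0,0,0,0,255]]]'; for i in 1 2; do python3 -m crank '[[[32,-34,0,0,0,0,255],[32,-34,0,0,0,0,255],[32,-34,0,0,0,0,255],[32,-34,0,0,0,0,255],[32,-34,0,0,0,0,255]]]'; done
python3 -m crank '[[[32,-34,0,0,0,0,255],[32,-34,0,0,0,0,255],[32,-33,0,0,0,0,255],[0,0,0,0,0,0,255],[0,0,0,0,0,0,255]]]'
```

```text
time_s: 0.6
tcp_pos: [0.2241, -0.4497, 0.4039]
tool_rot: [-3.14, -0.0, 0.073]
wrist_force: [1.0, -0.4, 0.4]
grip_width: 0.0572
gripper_force: 0.0
time_s: 1.1
tcp_pos: [0.3711, -0.2676, 0.4044]
tool_rot: [-3.141, 0.0, 0.074]
wrist_force: [1.2, -1.0, -1.1]
grip_width: 0.0174
gripper_force: 0.0
time_s: 1.6
tcp_pos: [0.5181, -0.0861, 0.4043]
tool_rot: [-3.142, 0.001, 0.075]
wrist_force: [0.1, -0.5, 0.1]
grip_width: 0.0007
gripper_force: 0.0
time_s: 2.1
tcp_pos: [0.6055, 0.0207, 0.4036]
tool_rot: [3.141, 0.002, 0.077]
wrist_force: [0.5, -0.0, 0.2]
grip_width: 0.0003
gripper_force: 0.0
```

```bash
python3 -m crank '[[[5,0,40,0,0,0,255],[0,0,40,0,0,0,255],[0,0,20,0,0,0,255],[0,0,0,0,0,0,255],[0,0,0,0,0,0,255]]]'; python3 -m crank '[[[0,0,4,0,0,0,255],[0,0,0,0,0,0,255],[0,0,0,0,0,0,255]]]';python3 -m crank '[[[0,0,2,0,0,0,255],[0,0,0,0,0,0,255],[0,0,0,0,0,0,255]]]';python3 -m crank '[[[0,0,2,0,0,0,255],[0,0,0,0,0,0,255],[0,0,0,0,0,0,255]]]'
```

```text
time_s: 2.6
tcp_pos: [0.6101, 0.0191, 0.305]
tool_rot: [3.141, 0.0, 0.073]
wrist_force: [0.6, 0.5, 0.7]
grip_width: 0.0004
gripper_force: 0.0
time_s: 2.9
tcp_pos: [0.6109, 0.0201, 0.302]
tool_rot: [3.141, -0.002, 0.075]
wrist_force: [-0.4, -0.9, -0.1]
grip_width: 0.0005
gripper_force: 0.0
time_s: 3.2
tcp_pos: [0.6105, 0.0204, 0.2987]
tool_rot: [3.142, 0.0, 0.075]
wrist_force: [-1.0, 0.0, 0.2]
grip_width: 0.0003
gripper_force: 0.0
time_s: 3.5
tcp_pos: [0.6104, 0.0203, 0.2965]
tool_rot: [-3.142, 0.0, 0.075]
wrist_force: [0.0, 0.3, -0.2]
grip_width: 0.0
gripper_force: 0.0
```

```bash
for i in 1 2 3; do python3 -m crank '[[[0,0,2,0,0,0,255],[0,0,0,0,0,0,255],[0,0,0,0,0,0,255]]]' | grep -E "tcp|wrist"; done
```

```text
tcp_pos: [0.6105, 0.0203, 0.2946]
wrist_force: [0.7, 1.0, -0.1]
tcp_pos: [0.6105, 0.0203, 0.293]
wrist_force: [-1.5, 0.1, 3.8]
tcp_pos: [0.6105, 0.0203, 0.2906]
wrist_force: [-0.9, 0.8, 4.4]
```

It gives like a spring (3.8 then 4.4 N), so this is the release. I'll press it to just short of its stop, then retract and look.

```bash
python3 -m crank '[[[0,0,1,0,0,0,255],[0,0,0.5,0,0,0,255],[0,0,0,0,0,0,255],[0,0,0,0,0,0,255]]]' | grep -E "tcp|wrist"; python3 -m crank '[[[0,0,-10,0,0,0,255],[0,0,-40,0,0,0,255],[-30,0,-10,0,0,0,255],[-40,0,0,0,0,0,255],[-30,0,0,0,0,0,255]]]';  python3 -m crank '[[[0,0,0,0,0,0,255],[0,0,0,0,0,0,255],[0,0,0,0,0,0,255]]]'
python3 - <<'E'
from h import *
im=snap("top","pics/top2.png")
cv2.imwrite("pics/crop2.png",cv2.resize(im[125:245,210:360,::-1],None,fx=5,fy=5,interpolation=cv2.INTER_CUBIC))
snap("wrist","pics/w.png")
E
```

```text
tcp_pos: [0.6105, 0.0203, 0.2895]
wrist_force: [-2.1, -0.1, 5.2]
time_s: 5.3
tcp_pos: [0.5094, 0.0128, 0.3494]
tool_rot: [3.141, -0.001, 0.075]
wrist_force: [0.9, -1.2, -0.1]
grip_width: 0.0007
gripper_force: 0.0
time_s: 5.6
tcp_pos: [0.5118, 0.0127, 0.3496]
tool_rot: [3.141, -0.002, 0.075]
wrist_force: [-0.2, -0.2, 0.1]
grip_width: 0.0001
gripper_force: 0.0
```

View pics/crop2.png

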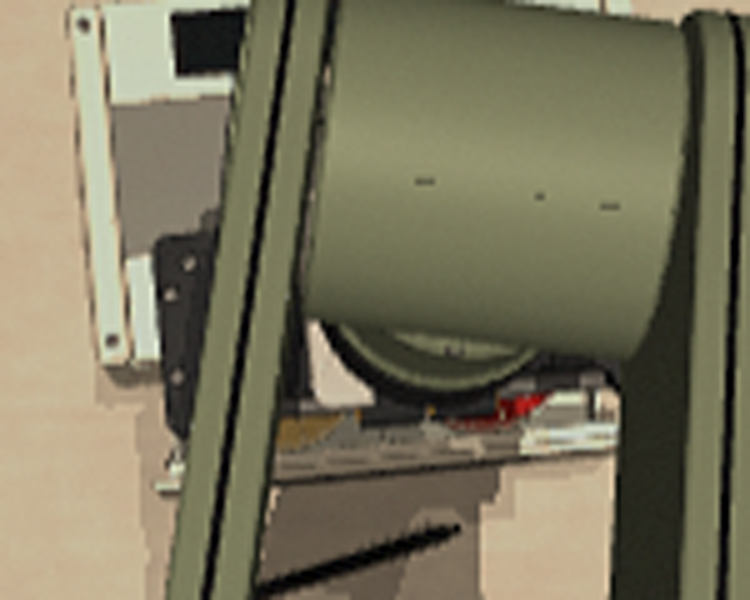

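View pics/w.png

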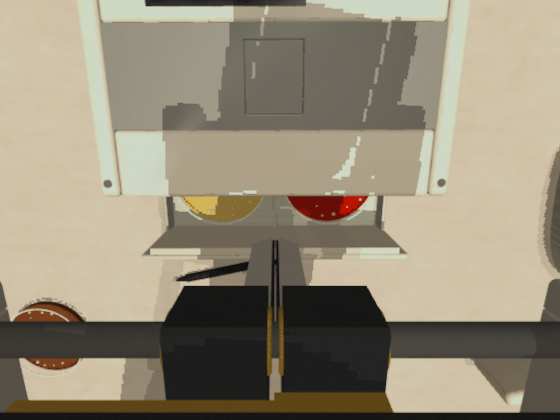

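The drawer has sprung out. In the wrist view the imager's front edge is at row ~193, the drawer front's inner top edge at row ~226 and its outer edge at ~255, and both dishes lie flat. Next I'll measure the gap.

```bash
python3 - <<'E'
from h import *
c=np.array([.6105,.0207]);ex=np.array([np.cos(.075),np.sin(.075)]);ey=np.array([-ex[1],ex[0]])
for n,u,v,z in(("front",275,194,.095),("frontL",118,194,.095),("inner",272,226,.081),("innerL",170,226,.081),("innerR",378,226,.081),("outer",272,250,.081),("rel",274,77,.095)):
    p=px2w("wrist",u,v,z)[:2];print(n,p,(p-c)@ex,(p-c)@ey)
s=ctrl.state();p=s["tcp_pos"][:2];print("tool",p,(p-c)@ex,(p-c)@ey,s["tool_rot"])
E
```

```text
front [0.53386321 0.01434951] -0.0768971880806523 -0.000590265026319062
frontL [0.5254892  0.12593083] -0.07688690440601206 0.11130484018695369
inner [0.505406   0.01454631] -0.10525965839508826 0.0017382747647730844
innerL [0.49949058 0.09330059] -0.10525741406858889 0.08071439577343538
innerR [ 0.51155091 -0.06726333] -0.10526198979315629 -0.08030182768777273
outer [0.48560957 0.01310603] -0.12510835726121722 0.0017853812098930894
rel [0.61178853 0.02085122] 0.0012962423834821084 5.424709169503104e-05
tool [0.51186315 0.01273242] -0.0989565700783356 -0.0005543509835038175 [ 3.14142885e+00 -1.02660480e-03  7.48151674e-02]
```

The visible trapezoid is the front's inner face, and its top edge is at row 250. That puts the edge at local x ≈ −125 mm and the gap at about 46 mm, which fits the stated range. I'll go to −102 mm and dip the tip to 60 mm above the bench.

```bash
python3 -m crank '[[[-3,0,30,0,0,0,255],[0,0,20,0,0,0,255],[0,0,0,0,0,0,255]]]' | grep -E "tcp|wrist"; python3 -m crank '[[[0,0,15,0,0,0,255],[0,0,15,0,0,0,255],[0,0,10,0,0,0,255],[0,0,0,0,0,0,255]]]' | grep -E "tcp|wrist"; python3 -m crank '[[[-3,0,0,0,0,0,255],[-3,0,0,0,0,0,255],[-3,0,0,0,0,0,255],[-3,0,0,0,0,0,255],[-3,0,0,0,0,0,255]]]' | grep -E "tcp|wrist"
```

```text
tcp_pos: [0.507, 0.0128, 0.2961]
wrist_force: [-0.4, 0.4, -0.7]
tcp_pos: [0.5078, 0.0126, 0.2584]
wrist_force: [0.3, -0.1, -0.4]
tcp_pos: [0.4929, 0.0114, 0.2598]
wrist_force: [1.1, 0.8, 1.0]
```

```bash
for i in 1 2; do python3 -m crank '[[[-4,0,0,0,0,0,255],[-4,0,0,0,0,0,255],[-4,0,0,0,0,0,255],[-4,0,0,0,0,0,255],[-4,0,0,0,0,0,255]]]' | grep -E "tcp|wrist"; done; python3 -m crank '[[[0,0,0,0,0,0,255],[0,0,0,0,0,0,255]]]' | grep -E "tcp|wrist"
```

```text
tcp_pos: [0.4725, 0.0099, 0.2592]
wrist_force: [1.7, -0.5, 1.6]
tcp_pos: [0.4526, 0.0084, 0.2591]
wrist_force: [0.6, -0.6, -0.3]
tcp_pos: [0.4525, 0.0086, 0.2589]
wrist_force: [0.1, 0.2, 0.3]
```

```bash
python3 - <<'E'
from h import *
snap("wrist","pics/w2.png")
E
```

```text
(no output)
```

View pics/w2.png

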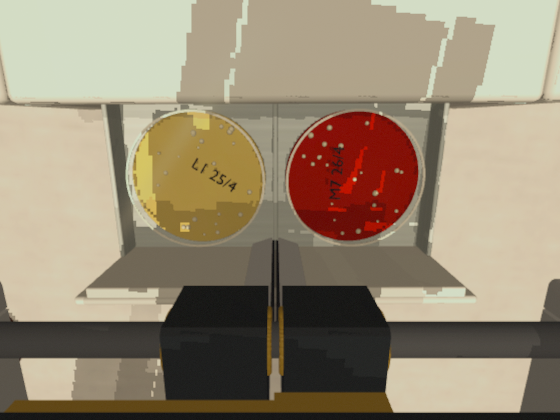

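The drawer is following the fingertip and both dishes lie in their bays. I'll continue in small steps until the stop shows as force.

```bash
python3 -m crank '[[[-3,0,0,0,0,0,255],[-3,0,0,0,0,0,255],[0,0,0,0,0,0,255]]]' | grep -E "tcp|wrist"; for i in 1 2 3; do python3 -m crank '[[[-2,0,0,0,0,0,255],[0,0,0,0,0,0,255],[0,0,0,0,0,0,255]]]' | grep -E "tcp|wrist"; done
```

```text
tcp_pos: [0.4471, 0.008, 0.2593]
wrist_force: [3.1, 1.3, -2.7]
tcp_pos: [0.4463, 0.0079, 0.2596]
wrist_force: [7.0, 0.9, -5.7]
tcp_pos: [0.4454, 0.0078, 0.2599]
wrist_force: [11.7, 1.6, -9.9]
tcp_pos: [0.4446, 0.0076, 0.2603]
wrist_force: [14.8, 2.9, -12.9]
```

Force rises stiffly within 3 mm, so this is the stop. I'll back off, lift clear and check.

```bash
python3 -m crank '[[[4,0,0,0,0,0,255],[4,0,0,0,0,0,255],[5,0,0,0,0,0,255],[0,0,0,0,0,0,255]]]' | grep -E "tcp|wrist"; python3 -m crank '[[[0,0,-15,0,0,0,255],[0,0,-30,0,0,0,255],[0,0,-40,0,0,0,255],[0,0,-40,0,0,0,255],[0,0,0,0,0,0,255]]]' | grep -E "tcp|wrist"; python3 - <<'E'
from h import *
snap("wrist","pics/w3.png")
E
```

```text
tcp_pos: [0.454, 0.0086, 0.259]
wrist_force: [0.2, -0.4, -0.5]
tcp_pos: [0.4557, 0.0083, 0.3901]
wrist_force: [1.8, -0.7, 0.2]
```

View pics/w3.png

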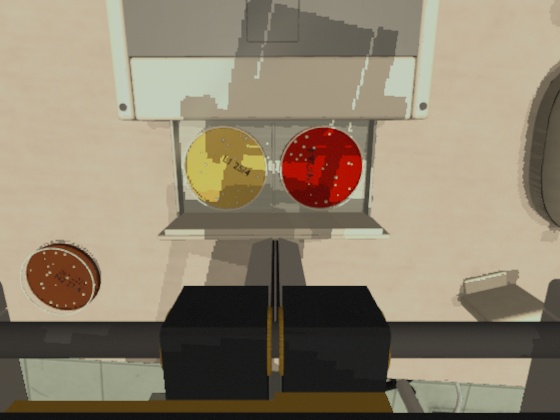

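The dishes are in their bays at (227,168) and (322,167), and the drawer front's inner top edge is at row ~230. I'll compute how far the drawer is out before handing in.

```bash
python3 - <<'E'
from h import *
c=np.array([.6105,.0207]);ex=np.array([np.cos(.075),np.sin(.075)])
for n,u,v,z in(("front",275,118,.095),("inner",272,230,.081),("outer",272,238,.08)):
    print(n,(px2w("wrist",u,v,z)[:2]-c)@ex)
E
```

```text
front -0.0801623505237034
inner -0.17678319624438452
outer -0.18469463281017848
```

The gap is about 96 mm, so the drawer is about 100 mm out, at its stop. Handing in.

```bash
python3 -c "
from bench import ctrl
print(ctrl.sign_off())"
```

```text
the job is handed in; nothing more can be done
None
```

I pressed the release, drew the drawer out to its stop (about 100 mm by camera) with both dishes lying in their bays, lifted the arm clear and handed the job in; the sign-off returned no verdict.

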